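# Make up the pressing tray and the slip tray for the pendant class

## Robot

A 7-joint arm with a two-finger parallel gripper is mounted at the origin on the work surface; the furniture and walls round the work are solid. World frame = base frame: x ahead of the robot, y to its left, z up, the work surface at z = 0. Lengths are in mm, angles in rad, forces in N, time in s.
With the tool pointing down it reaches from about 400 to 925 mm from the base axis. Payload 5.6 kg.
Tool frame: the origin (TCP) lies at the very end of the fingers, on their centre line; the grasp point (between the pads) lies 19 mm behind it (r.grasp_offset is the distance from the TCP to the grasp point, in mm); z points along the fingers, y is the line along which they close (so a half turn about z gives the same grasp; the last joint's range is limited). The gripper opens to 85 mm and grips with 20 to 120 N. Pads are 22 mm wide; open, the fingers measure 114 mm over their backs; the gripper's body (76 mm by 85 mm) begins 54 mm behind the grasp point. The pads swing forward as they close: fully open they stand 13 mm farther back than shut.
Start: joints at [1.258, 0.468, -0.012, 1.603, 0.006, 1.071, -0.056], TCP at [173.208, -626.504, 231.29] pointing down, gripper open.
Joint ranges: [-2.53, 2.53], [-0.31, 2.02], [-1.57, 1.55], [0.28, 2.44], [-1.29, 4.43], [0.15, 1.84], [-2.92, 2.92]. Speed limits (rad/s): [2.57, 2.57, 3.14, 3.14, 3.14, 3.14, 3.14].

## Interface

Orientations are given as [roll, pitch, yaw] about the fixed x, y, z axes, in that order (R = Rz(yaw) Ry(pitch) Rx(roll)).
In Python, from bench import r gives the robot as it stands. The module is installed in compiled form; this text tells all that it offers. Calls block until the motion is done:
- r.move_pose(position, orientation): joint-space move of the TCP to a pose.
- r.movel(position, attitude=None, v=150): straight line of the TCP; attitude=None keeps the orientation; v is the mean speed in mm/s.
- r.move_j(angles): joint-space move.
- r.grip(opening, strength=None): finger opening in mm; strength is the grip in N (None keeps the last); returns when the fingers have stopped.
- r.pause(seconds).
- r.ik(position, orientation): joint angles nearest the present ones, or None.
- r.get_state(): the state.
- r.camera(name): name is "scene" or "top" or "wrist"; returns a dict with "image" (420x560x3 uint8, red, green, blue), "range_z" (420x560 float32, mm along the optical axis (not along the pixel's ray), 0 where there is no reading), "K" (3x3 intrinsics, pixels), "distortion" ([k1, k2, p1, p2, k3] as OpenCV has them; the pictures are not rectified), "rvec" (rotation vector, rad) and "tvec" (3), from world to camera coordinates, as OpenCV has them; the wrist camera has in their place "T_tool_cam" (4x4, takes a point from camera to tool coordinates, whose origin is the TCP and whose axes are the flange's). Camera axes: x right, y down, z forward; pixel columns grow to the right and rows downward; lengths in mm; the calibration is good to about 2 mm. A picture is of the moment at which its call begins: read the wrist's pose just before it.
A pose or a line that the arm cannot do raises r.PlanningError and nothing moves.
- r.finish_job(): hands the job in; it is judged then, once.
Trained networks look in a picture, given as the dict that the camera call returned (one of the last four; its "shot" number tells which), for a name from the list of things; names that differ only in an ending like _2 or _b are one class to them, and where a whole thing is asked for, a point or a joint stands for the part that bears it (a point fixed in the world has none). Each returns a list of dicts, best first, with "conf" (0 to 1); they miss things now and then, are a little off and sometimes report something else, mostly with a low value. They report only what shows in the picture. A call takes as long as a camera call. They do not tell look-alikes from the thing itself.
- r.look_for(picture, thing): "location" ([column, row] in pixels, amid what is visible of it).
The state is a dict: "time_s": time; "joint_pos": joint angles; "joint_vel": joint speeds; "effort": joint torques, N m; "tcp_pos": TCP position; "orientation": TCP orientation; "force": force on the tool from outside, world axes, zero at the start; "wrist_torque": the same for the moment, N m; "grip_width": finger opening in mm; "gripper_force": force on a finger pad.
Only numpy, scipy, OpenCV 4.12 (cv2) and the standard library are available. Lean on these libraries where they do the work, as an engineer would, in place of code of your own. Each camera call takes 0.05 s, during which the arm holds its last target. There are 200 camera calls.

## Task

Make up the two tool trays for the pendant class from the things lying about on the table. The squarish pressing tray gets the beech kidney rib lying flat in its broad pocket and the dowel lying in its narrow one; the long slip tray gets the fish pendant that lies among the tools (not one from the board) flat in the square pocket, the white cone stopper standing in the small round well and the slip trailer standing in the large one. Each thing must rest on the floor of its pocket and be let go; leave the two loose clay moths where they lie.

Things in the scene. Friction and masses are not known exactly. Their poses are not given: they have to be found in the camera images.
- rib: Flat kidney-shaped rib of beech with pointed-round ends, 90 mm long, 38 mm wide, 8.5 mm thick, lying flat. Loose. Origin: on its underside, z up; its length runs 65 degrees counter-clockwise from its own x axis (so its width, across which it is taken, at 155 degrees), and the middle of its outline is at x +2, y -2.5 mm.
- dowel: Short plain beech dowel, 13 mm thick, 100 mm long, lying down; does not roll. Loose. Origin: middle of its underside; y along its length.
- fish: Grey-brown leather-hard clay fish pendant, firm and rigid, 51 (x) x 48 (y) x 16 mm (its steepest sides face each other, 46 mm apart, along the direction 170 degrees counter-clockwise from its x), lobed, upright sides only up to 6 mm, domed above (grip it low): the one on the bare table among the tools (the rows of fish on the raised board stay). Loose. Origin: centre of its underside, z up.
- trailer: White slip trailer, standing: a pear-shaped bulb 34 mm across and 37 mm tall with a flat foot, with a thin upright steel needle on top, 58 mm in all. Loose, rigid. Origin: centre of its underside, z up.
- stopper: White bisque cone stopper, standing: a plain, slightly tapered round plug, 20 mm across and 39 mm tall; by itself it leans about 0.08 rad. Loose. Origin: centre of its underside, z up.
- pressing_tray: Pressing tray: squarish light-wood board, 134 (x) x 116 (y) x 12 mm, fixed. Two felt-lined pockets, long sides along x, floor 5 mm above its underside, 7 mm deep: broad one for the rib, 106 x 56, centre y +22 mm; narrow one for the dowel, 118 x 30, centre y -35 mm. A finger channel 46 mm wide and equally deep crosses the board along y at x 0. Origin: centre of underside, z up.
- slip_tray: Slip tray: long light-wood board, 84 (x) x 190 (y) x 12 mm, fixed. Grey felt-lined pockets 7 mm deep (floor 5 mm above its underside) in a row along y: square one, 66 x 66, for the fish, centre y +54 mm, its -x and +x sides cut away over 46 mm for fingers; round well 38 across for the stopper, y -8.5 mm; round well 52 across for the trailer, y -62.5 mm. Origin: centre of underside, z up.
- moth_a: Thin grey-brown clay moth pendant with spread wings, about 59 x 66 x 12 mm, lying loose on the table nearest the robot; to be left alone. Origin: centre of its underside.
- moth_b: A second such clay moth pendant, 58 x 68 x 11 mm, lying loose farther out on the table, near the corner of the clear plastic tub; to be left alone. Origin: centre of its underside.
There are look-alikes about, which are no part of the job. There is more than one size of the trailer; the job needs the larger.

How it is judged:
By the outcome, as a careful person would: the job done as asked, in the order asked, and still so for the second after the job is handed in, with the robot touching nothing.
It also fails if it takes over 128 s, if anything falls off the work surface, if the arm or the gripper's body presses on something with over 40 N, if the wrist force passes 120 N, or if a joint passes its speed limit or range.

## Working session

There is one attempt and no reset: what is moved stays moved. The work goes in short steps, each a Python script; the robot and the scene stay as the last script left them, time stands still between calls to the robot, and variables do not carry over. Pictures are saved under pics/ and viewed, at most 14 in all, crops included, and the job is handed in when it is done.

```bash
mkdir -p pics; ls; cat > h.py <<'E'
import numpy as np, cv2, pickle
from bench import r
def save(n,img): cv2.imwrite(f'pics/{n}.png',cv2.cvtColor(img,cv2.COLOR_RGB2BGR))
def cloud(p,T=None):
    """HxWx3 world coords from depth"""
    h,w=p['range_z'].shape
    uv=np.stack(np.meshgrid(np.arange(w),np.arange(h)),-1).reshape(-1,1,2).astype(np.float64)
    n=cv2.undistortPoints(uv,p['K'],np.array(p['distortion'])).reshape(h,w,2)
    z=p['range_z'].astype(float)
    c=np.dstack([n[...,0]*z,n[...,1]*z,z])
    if T is None:
        R=cv2.Rodrigues(np.array(p['rvec'],float))[0]; t=np.array(p['tvec'],float).ravel()
        out=(c-t)@R
    else: out=c@T[:3,:3].T+T[:3,3]
    out[z==0]=np.nan
    return out
def rpy(o):
    from scipy.spatial.transform import Rotation as Ro
    return Ro.from_euler('xyz',o).as_matrix()
def wrist():
    s=r.get_state(); p=r.camera('wrist')
    T=np.eye(4);T[:3,:3]=rpy(s['orientation']);T[:3,3]=s['tcp_pos']
    T=T@np.array(p['T_tool_cam']); return p,T
E
python3 - <<'E'
from h import *
for n in ('scene','top'):
    p=r.camera(n); save(n,p['image']); 
    pickle.dump(p,open(n+'.pkl','wb'))
    c=cloud(p)
    for t in ('rib','dowel','fish','trailer','stopper','pressing_tray','slip_tray','moth_a'):
        for d in r.look_for(p,t)[:5]:
            u,v=map(int,d['location']); print(n,t,round(d['conf'],2),u,v,c[v,u].round())
print(r.get_state())
E
```

```text
pics
scene dowel 0.67 338 202 [461.  16.   0.]
scene fish 0.73 274 228 [460. 251.  10.]
scene trailer 0.81 293 250 [354. 299.  21.]
scene trailer 0.59 250 305 [296. 461.   9.]
scene trailer 0.21 322 221 [416. 136.   4.]
scene stopper 0.74 292 250 [355. 301.  22.]
scene stopper 0.67 299 200 [513. 113.  18.]
scene pressing_tray 0.71 297 177 [646. -20.   7.]
scene slip_tray 0.72 223 254 [457. 397.   5.]
scene moth_a 0.63 272 194 [604. 122.   7.]
top rib 0.83 322 217 [431. 125.  10.]
top dowel 0.55 362 201 [474.  21.  11.]
top fish 0.71 294 247 [353. 196.   3.]
top fish 0.48 278 202 [469. 239.  14.]
top trailer 0.55 191 268 [296. 463.  11.]
top trailer 0.53 256 243 [363. 293.  39.]
top pressing_tray 0.69 379 139 [637. -23.   5.]
top slip_tray 0.88 224 201 [471. 381.   5.]
top slip_tray 0.57 320 148 [611. 131.  13.]
top moth_a 0.78 320 149 [609. 131.  12.]
top moth_a 0.7 293 249 [348. 199.   8.]
{'time_s': 0.9, 'joint_pos': array([ 1.25798419,  0.46744906, -0.01160495,  1.60271937,  0.00598449,
        1.0713757 , -0.05630411]), 'joint_vel': array([-1.35572429e-04,  2.91004890e-04,  2.54628181e-03, -1.48750033e-03,
        1.67569921e-03,  1.35821885e-03,  5.28744057e-05]), 'effort': array([-9.07196613e-05, -5.32213140e+01,  2.17701058e-02, -2.51630956e+01,
        1.15540921e-02,  1.18535227e-03, -3.86558332e-07]), 'tcp_pos': array([ 173.22537912, -626.49987301,  231.31540814]), 'orientation': array([3.14150833e+00, 1.98453511e-05, 2.69733757e-01]), 'force': array([ 0.7157506 , -0.11694039,  0.54594004]), 'wrist_torque': array([ 0.02379933, -0.00620967,  0.0169028 ]), 'gripper_force': 0.0, 'grip_width': 85.29782178692977}
```

```bash
python3 - <<'E'
import cv2
t=cv2.imread('pics/top.png')
c=t[90:340,130:430]; cv2.imwrite('pics/topc.png',cv2.resize(c,None,fx=2.4,fy=2.4,interpolation=cv2.INTER_CUBIC))
E
```

```text
(no output)
```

View pics/topc.png

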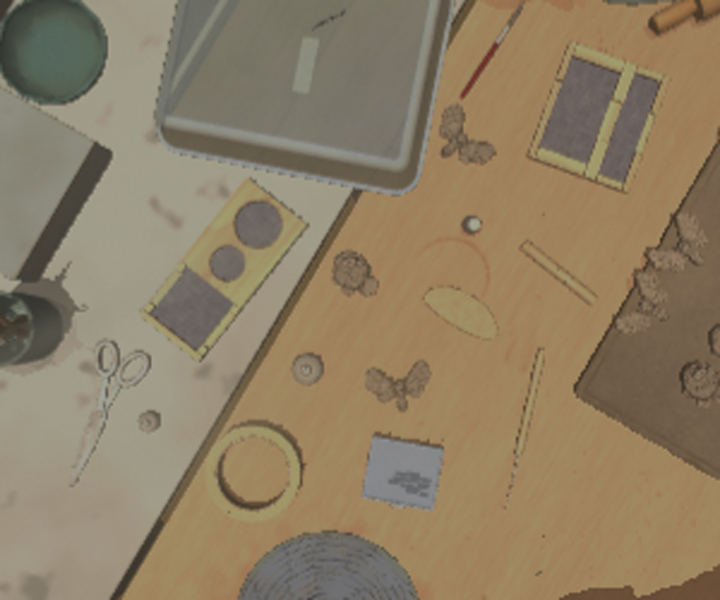

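View pics/scene.png

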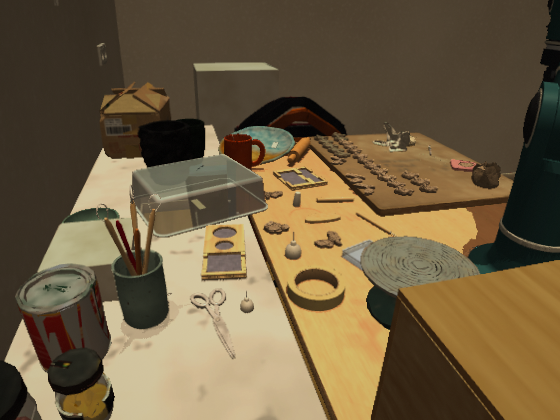

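```bash
python3 - <<'E'
from h import *
r.movel([173,-626,330],v=300)
for i,(x,y) in enumerate([(560,0),(440,190),(440,330)]):
    try: r.move_pose([x,y,330],[np.pi,0,0])
    except Exception as e: print(e); continue
    p,T=wrist(); pickle.dump((p,T),open(f'w{i}.pkl','wb')); save(f'w{i}',p['image'])
    c=cloud(p,T); print(c[210,280].round(),c[20,20].round(),c[400,540].round(), r.get_state()['time_s'])
ims=[cv2.imread(f'pics/w{i}.png') for i in range(3)]
cv2.imwrite('pics/w012.png',cv2.resize(np.vstack([np.hstack(ims[:2]),np.hstack([ims[2],ims[2]*0])]),(800,600)))
E
```

```text
[491.  -3.   0.] [712. 253.  87.] [557. -69. 400.] 4.025
[373. 186.   2.] [613. 502.  -2.] [439. 121. 401.] 4.975
[372. 327.   0.] [595. 590.  76.] [438. 261. 399.] 5.6417
```

View pics/w012.png

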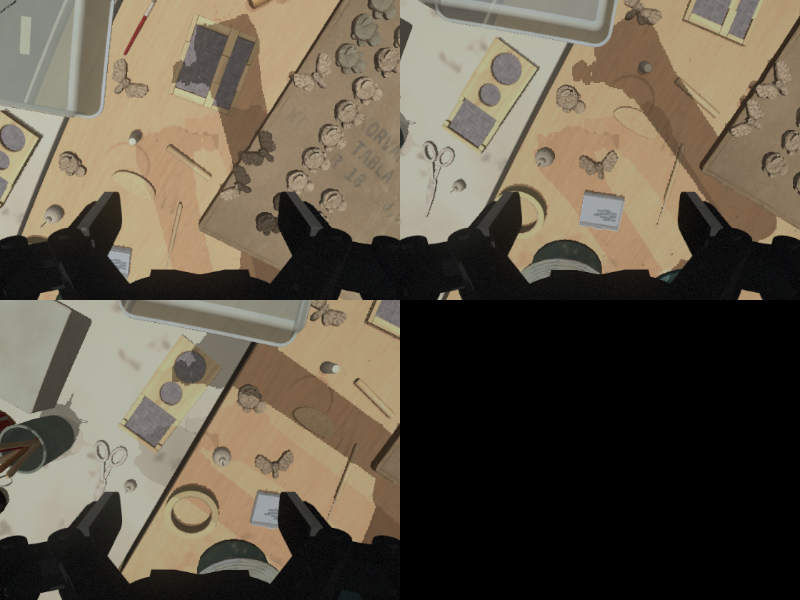

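```bash
cat > ortho.py <<'E'
from h import *
X0,X1,Y0,Y1=320,760,-120,500
def build(files):
    H=np.full((X1-X0,Y1-Y0),np.nan); C=np.zeros(H.shape+(3,),np.uint8)
    for f in files:
        p,T=pickle.load(open(f,'rb')); c=cloud(p,T); im=p['image']
        # upsample so the 1mm raster has no holes
        cu=cv2.resize(c.astype(np.float32),None,fx=3,fy=3,interpolation=cv2.INTER_NEAREST if 0 else cv2.INTER_LINEAR)
        iu=cv2.resize(im,None,fx=3,fy=3)
        ok=np.isfinite(cu).all(-1)&(cu[...,2]<150)
        q=cu[ok]; ii=np.round(q[:,0]-X0).astype(int); jj=np.round(q[:,1]-Y0).astype(int)
        k=(ii>=0)&(jj>=0)&(ii<H.shape[0])&(jj<H.shape[1])
        H[ii[k],jj[k]]=q[k,2]; C[ii[k],jj[k]]=iu[ok][k]
    return H,C
def show(A): return A[::-1,::-1]  # x up, y left
if __name__=='__main__':
    H,C=build(['w2.pkl','w1.pkl']); pickle.dump((H,C),open('o.pkl','wb'))
    H0,C0=build(['w0.pkl']); pickle.dump((H0,C0),open('o0.pkl','wb'))
    for n,(HH,x,y,R) in dict(rib=(H,431,125,60),dowel=(H,474,21,65),fish=(H,469,239,38),trailer=(H,363,293,30),stopper=(H,513,113,25),
         ).items():
        a=HH[x-R-X0:x+R-X0,y-R-Y0:y+R-Y0]
        base=np.nanmedian(a)
        m=(np.nan_to_num(a-base)>4).astype(np.uint8)
        nn,l,st,ce=cv2.connectedComponentsWithStats(m)
        k=1+np.argmax(st[1:,4]); pts=np.argwhere(l==k)+[x-R,y-R]
        rc=cv2.minAreaRect(pts.astype(np.float32)); 
        print(n,'base',base.round(1),'top',np.nanpercentile(a[l==k],98).round(1),'rect c',np.round(rc[0]),'wh',np.round(rc[1],1),'ang',round(rc[2],1),'centroid',pts.mean(0).round(1),len(pts))
    save('ortho',show(C)); v=np.clip(np.nan_to_num(H)*12,0,255).astype(np.uint8)
    cv2.imwrite('pics/orthoh.png',show(v))
    v=np.clip(np.nan_to_num(H0)*12,0,255).astype(np.uint8)
    cv2.imwrite('pics/orthoh0.png',show(v))
E
python3 ortho.py
```

```text
rib base 1.0 top 10.6 rect c [426. 120.] wh [90.9 38.9] ang 59.0 centroid [425.3 120.4] 2794
dowel base 0.8 top 14.3 rect c [468.  16.] wh [102.8  14.2] ang 51.7 centroid [468.7  16.6] 1327
fish base 1.2 top 16.5 rect c [462. 241.] wh [57.7 42.9] ang 32.0 centroid [464.7 239.7] 1799
trailer base 1.4 top 131.6 rect c [356. 293.] wh [35.  49.1] ang 49.4 centroid [360.2 289.6] 1055
stopper base 0.9 top 40.1 rect c [520. 111.] wh [24. 21.] ang 90.0 centroid [519.7 111.1] 390
```

View pics/ortho.png

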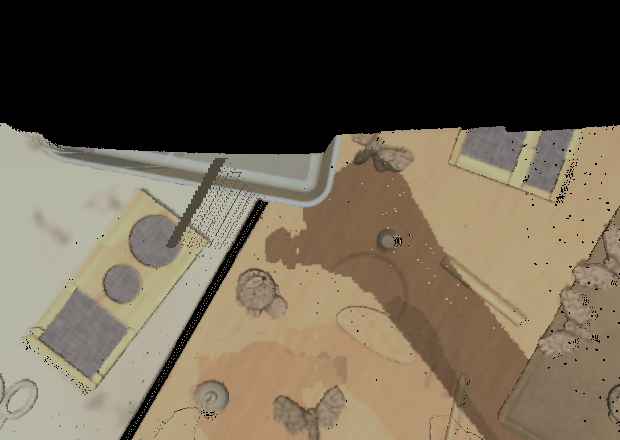

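View pics/orthoh.png

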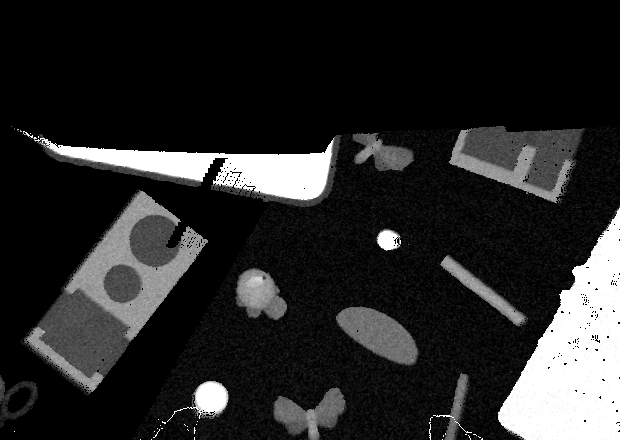

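```bash
cat > fit.py <<'E'
from ortho import *
H,C=pickle.load(open('o.pkl','rb')); H0,_=pickle.load(open('o0.pkl','rb'))
def comp(HH,x,y,R,lo,hi=1e9):
    x0,y0=max(x-R,X0),max(y-R,Y0)
    a=np.nan_to_num(HH[x0-X0:x+R-X0,y0-Y0:y+R-Y0]); m=((a>lo)&(a<hi)).astype(np.uint8)
    n,l,st,ce=cv2.connectedComponentsWithStats(m); k=1+np.argmax(st[1:,4])
    return np.argwhere(l==k)+[x0,y0],a[l==k]
def rect(pts): c,wh,a=cv2.minAreaRect(pts.astype(np.float32)); return np.round(c,1),np.round(wh,1),round(a,1)
print(pickle.load(open('w0.pkl','rb'))[0]['T_tool_cam'].round(3))
for nm,HH,x,y in (('slip',H,457,390),('press',H0,637,-20)):
    p,z=comp(HH,x,y,115 if nm=='slip' else 95,3.5,18); print(nm,rect(p),len(p),'rim',np.percentile(z,[5,30,95]).round(1))
    p,z=comp(HH,x,y,115 if nm=='slip' else 95,9,18); print('   rim',rect(p))
    # pockets
    m,_=None,None
    x0,y0,R=x,y,110
    a=np.nan_to_num(HH[max(x-R,X0)-X0:x+R-X0,max(y-R,Y0)-Y0:y+R-Y0]); mm=((a>3.5)&(a<8.7)).astype(np.uint8)
    mm=cv2.morphologyEx(mm,cv2.MORPH_OPEN,np.ones((7,7)))
    n,l,st,ce=cv2.connectedComponentsWithStats(mm)
    for k in range(1,n):
        if st[k,4]>500:
            q=np.argwhere(l==k)+[max(x-R,X0),max(y-R,Y0)]; print('   pocket',rect(q),st[k,4],'centroid',q.mean(0).round(1), 'circ',[np.round(v,1) for v in cv2.minEnclosingCircle(q.astype(np.float32))])
for nm,x,y,R in (('rib',426,120,60),('dowel',468,16,62)):
    for HH in (H,H0):
        p,z=comp(HH,x,y,R,4,25); print(nm,rect(p))
p,z=comp(H,464,240,40,3.5)
print('fish',rect(p))
for t in range(0,360,10):
    u=np.array([np.cos(np.radians(t)),np.sin(np.radians(t))]); w=np.array([-u[1],u[0]])
    ex,ey=np.ptp(p@u),np.ptp(p@w); g=np.radians(t+170); eg=np.ptp(p@[np.cos(g),np.sin(g)])
    if t<180: print(t,ex.round(1),ey.round(1),eg.round(1), round(abs(ex-51)+abs(ey-48)+abs(eg-46),1))
for nm,x,y,R in (('trailer',360,290,26),('stopper',519,111,22)):
    for HH in (H,H0):
      for lo in (4,10,15,25,30,35):
        p,z=comp(HH,x,y,R,lo,70)
        print(nm,lo,rect(p),z.max())
E
python3 fit.py
python3 - <<'E'
import cv2
a=cv2.imread('pics/w1.png')[90:200,200:330]; cv2.imwrite('pics/fishc.png',cv2.resize(a,None,fx=5,fy=5,interpolation=cv2.INTER_CUBIC))
E
```

```text
[[-0.00000e+00 -9.61000e-01 -2.76000e-01  6.92810e+01]
 [ 1.00000e+00 -0.00000e+00 -1.00000e-03  1.53200e+00]
 [ 0.00000e+00 -2.76000e-01  9.61000e-01 -1.43374e+02]
 [ 0.00000e+00  0.00000e+00  0.00000e+00  1.00000e+00]]
slip (array([467.6, 385.1]), array([ 89.1, 195.4]), 52.4) 16314 rim [ 5.4  6.5 13.5]
   rim (array([494. , 363.3]), array([ 86.1, 127.1]), 52.3)
   pocket (array([425.5, 415.1]), array([85.1, 65.3]), 52.7) 4919 centroid [425.7 415.1] circ [array([425. , 415.5]), np.float64(45.5)]
   pocket (array([476., 377.]), array([34., 36.]), 90.0) 1069 centroid [475.7 377.1] circ [array([476. , 376.9]), np.float64(19.3)]
   pocket (array([518.5, 346. ]), array([46., 49.]), 90.0) 1858 centroid [518.6 346.5] circ [array([518.8, 344.4]), np.float64(26.0)]
press (array([638.9, -25.8]), array([120.7, 138.7]), 70.3) 16072 rim [ 5.1  6.1 13.2]
   rim (array([596.5, -10.4]), array([117.7,  45.6]), 69.8)
   pocket (array([639.2, -25.4]), array([116.4, 118.4]), 70.0) 10502 centroid [639.3 -25.5] circ [array([638.1, -28.4]), np.float64(73.4)]
rib (array([426.1, 119.8]), array([91.4, 39.2])
[... 1836 characters left out ...]
pper 25 (array([518.5, 111. ]), array([18., 17.]), 90.0) 41.219993591308594
stopper 30 (array([518. , 112.5]), array([15., 16.]), 90.0) 41.219993591308594
stopper 35 (array([518.3, 112.1]), array([13.3, 15.2]), 18.4) 41.219993591308594
stopper 4 (array([515.4, 115.3]), array([21.5, 30.9]), 63.4) 41.0737419128418
stopper 10 (array([516.4, 114.4]), array([20. , 27.4]), 53.1) 41.0737419128418
stopper 15 (array([517.5, 113. ]), array([20., 21.]), 90.0) 41.0737419128418
stopper 25 (array([517., 112.]), array([18., 20.]), 90.0) 41.0737419128418
stopper 30 (array([518.5, 112. ]), array([16., 15.]), 90.0) 41.0737419128418
stopper 35 (array([518.5, 111. ]), array([14.8, 13.4]), 45.0) 41.0737419128418
```

View pics/fishc.png

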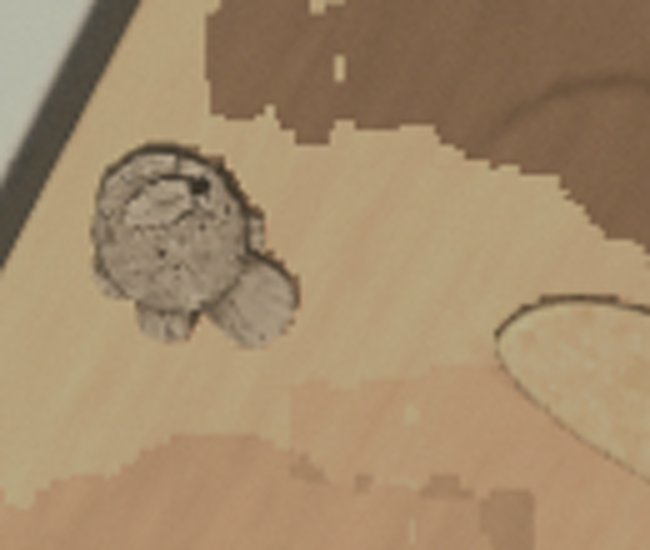

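View pics/orthoh0.png

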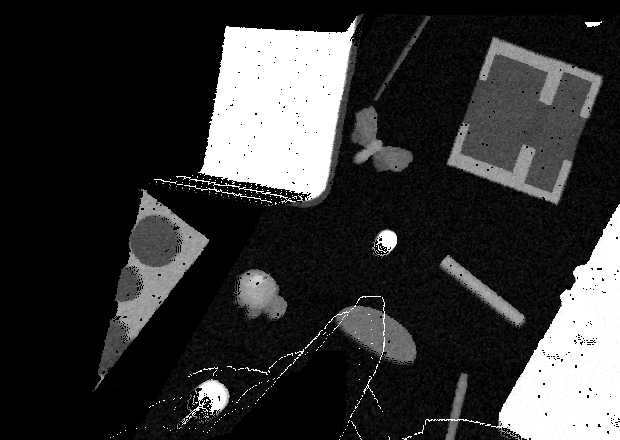

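```bash
cat > pp.py <<'E'
from h import *
def yaw_for(x,y,z,g):
    q0=np.array(r.get_state()['joint_pos']); best=None
    for psi in (g+90,g-90):
        a=np.radians((psi+180)%360-180); q=r.ik([x,y,z],[np.pi,0,a])
        if q is not None:
            d=np.abs(np.array(q)-q0).max()
            if best is None or d<best[0]: best=(d,a)
    return best[1]
UP=140
def over(x,y,g):
    a=yaw_for(x,y,UP,g); r.move_pose([x,y,UP],[np.pi,0,a])
def pick(n,x,y,g,z,w,strength=35):
    r.grip(w+14); over(x,y,g); r.movel([x,y,z],v=120); 
    print(n,'down f',r.get_state()['force'].round(1))
    r.grip(0 if w<10 else w-8,strength); s=r.get_state(); print('  width',round(s['grip_width'],1),'F',round(s['gripper_force'],1))
    r.movel([x,y,UP],v=120); s=r.get_state(); print('  lifted',round(s['grip_width'],1),'F',round(s['gripper_force'],1))
def place(n,x,y,g,z,w,dw=12):
    over(x,y,g); r.movel([x,y,z+25],v=150); r.movel([x,y,z],v=40); s=r.get_state(); print('  placed f',s['force'].round(1),'w',round(s['grip_width'],1))
    r.grip(w+dw); r.movel([x,y,z+30],v=60); r.movel([x,y,UP],v=200); print('  t',round(r.get_state()['time_s'],1))
E
python3 - <<'E'
from pp import *
pick('rib',426.1,120,148.4,1,38); place('rib',646.3,-5.1,70.3,7,38)
p,T=wrist(); pickle.dump((p,T),open('w3.pkl','wb')); save('w3',p['image'])
E
```

```text
rib down f [ 0.5  1.  -0.8]
  width 35.1 F 33.9
  lifted 35.2 F 34.1
  placed f [-3.6  0.5  4.5] w 35.3
  t 14.3
```

View pics/w3.png

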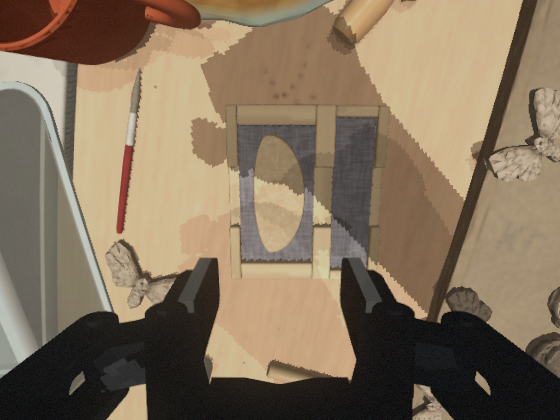

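The rib lies flat in the broad pocket (around pixel 278,193), so the next is the dowel, followed by the fish.

```bash
python3 - <<'E'
from pp import *
pick('dowel',467.6,16,141.6,2,13); place('dowel',627.1,-58.7,70.3,7.7,13,10)
p,T=wrist(); pickle.dump((p,T),open('w4.pkl','wb')); save('w4',p['image'])
from ortho import build,X0,Y0
H,C=pickle.load(open('o.pkl','rb'))
a=np.nan_to_num(H[424-X0:504-X0,200-Y0:280-Y0]); n,l,st,_=cv2.connectedComponentsWithStats((a>3.5).astype(np.uint8)); k=1+np.argmax(st[1:,4])
q=np.argwhere(l==k)+[424,200]
for t in (-10,-5,0,5,90):
    u=np.array([np.cos(np.radians(t)),np.sin(np.radians(t))]);w=np.array([-u[1],u[0]])
    A,B=q@u,q@w; c=u*(A.max()+A.min())/2+w*(B.max()+B.min())/2
    for d in (160,170,180) if t==0 else (t+170,):
        g=np.array([np.cos(np.radians(d)),np.sin(np.radians(d))]);s=(q-c)@g;v=(q-c)@[-g[1],g[0]]
        k=np.abs(v)<11; print(t,'c',c.round(1),d,'strip',s[k].min().round(1),s[k].max().round(1), 'edges',[ (s[(v>b-2)&(v<=b)].min().round(),s[(v>b-2)&(v<=b)].max().round()) for b in range(-9,12,4)])
E
```

```text
dowel down f [0.7 0.3 0.3]
  width 11.4 F 35.6
  lifted 11.4 F 34.8
  placed f [-4.   0.1  5.2] w 11.4
  t 22.7
-10 c [465.  237.7] 160 strip -23.0 25.8 edges [(np.float64(-23.0), np.float64(19.0)), (np.float64(-22.0), np.float64(24.0)), (np.float64(-23.0), np.float64(25.0)), (np.float64(-20.0), np.float64(24.0)), (np.float64(-17.0), np.float64(18.0)), (np.float64(-13.0), np.float64(16.0))]
-5 c [465.8 238. ] 165 strip -22.9 26.0 edges [(np.float64(-23.0), np.float64(21.0)), (np.float64(-22.0), np.float64(26.0)), (np.float64(-22.0), np.float64(25.0)), (np.float64(-22.0), np.float64(24.0)), (np.float64(-18.0), np.float64(19.0)), (np.float64(-14.0), np.float64(18.0))]
0 c [465.5 238.5] 160 strip -22.8 26.0 edges [(np.float64(-23.0), np.float64(18.0)), (np.float64(-22.0), np.float64(24.0)), (np.float64(-21.0), np.float64(26.0)), (np.float64(-21.0), np.float64(24.0)), (np.float64(-18.0), np.float64(22.0)), (np.float64(-14.0), np.float64(16.0))]
0 c [465.5 238.5] 170 strip -24.3 25.1 edges [(np.float64(-24.0), np.float64(23.0)), (np.float64(-24.0), np.float64(25.0)), (np.float64(-23.0), n
[... 275 characters left out ...]
0), np.float64(22.0)), (np.float64(-22.0), np.float64(18.0)), (np.float64(-20.0), np.float64(22.0)), (np.float64(-18.0), np.float64(24.0))]
5 c [465.1 239.1] 175 strip -25.5 23.9 edges [(np.float64(-25.0), np.float64(23.0)), (np.float64(-26.0), np.float64(24.0)), (np.float64(-24.0), np.float64(23.0)), (np.float64(-23.0), np.float64(19.0)), (np.float64(-23.0), np.float64(18.0)), (np.float64(-17.0), np.float64(21.0))]
90 c [465.5 238.5] 260 strip -26.1 27.8 edges [(np.float64(-23.0), np.float64(28.0)), (np.float64(-24.0), np.float64(27.0)), (np.float64(-26.0), np.float64(23.0)), (np.float64(-25.0), np.float64(17.0)), (np.float64(-25.0), np.float64(18.0)), (np.float64(-25.0), np.float64(15.0))]
```

View pics/w4.png

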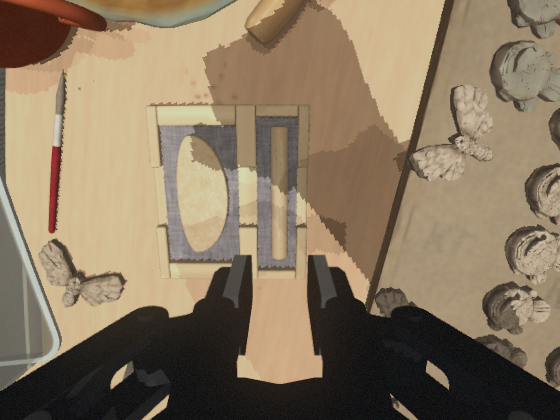

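```bash
python3 - <<'E'
from pp import *
G=np.array([466,241.5]); c=np.array([465.5,238.5]); tgt=np.array([425.8,416.])
pick('fish',*G,169,0,46,40)
a0=r.get_state()['orientation'][2]; a1=yaw_for(*tgt,UP,52.4); d=a1-a0
R=np.array([[np.cos(d),-np.sin(d)],[np.sin(d),np.cos(d)]])
t=tgt-R@(c-G); print(t,np.degrees(d))
place('fish',*t,52.4,6,46)
p,T=wrist(); pickle.dump((p,T),open('w5.pkl','wb')); save('w5',p['image'])
E
```

```text
fish down f [ 0.2  0.  -0.1]
  width 42.2 F 39.4
  lifted 42.0 F 39.7
[423.34146574 417.79042153] 63.39843502641079
  placed f [-1.2 -3.9  5.5] w 42.0
  t 31.4
```

View pics/w5.png

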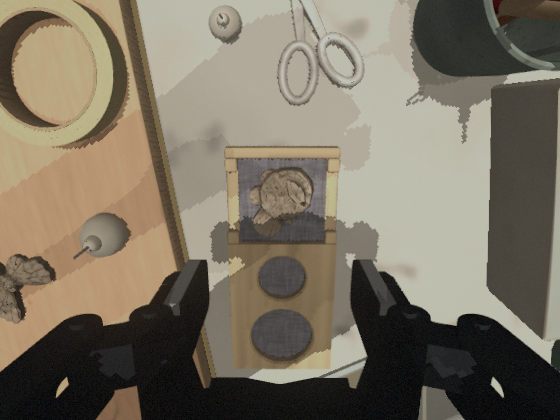

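The fish lies in the square pocket (around 280,198), clear of its edges. Next come the stopper and the trailer.

```bash
python3 - <<'E'
from pp import *
pick('stopper',518.6,111.5,52.4,8.5,20,30); place('stopper',475.3,378,52.4,14,20,10)
p,T=wrist(); pickle.dump((p,T),open('w6.pkl','wb')); save('w6',p['image'])
E
```

```text
stopper down f [0.1 0.1 0.2]
  width 16.7 F 29.1
  lifted 16.3 F 28.8
  placed f [-1.4 -3.4  5.8] w 16.8
  t 40.0
```

View pics/w6.png

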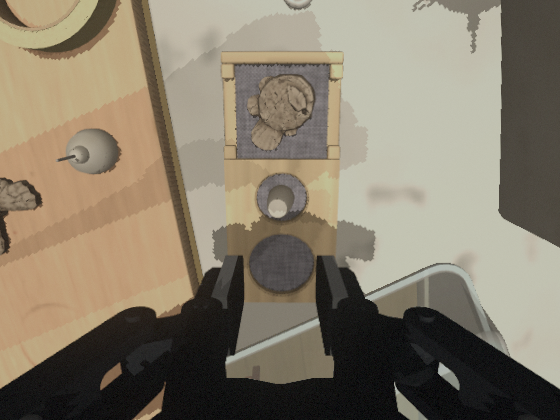

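```bash
python3 - <<'E'
from pp import *
pick('trailer',360.5,288.8,52.4,7.6,34,35)
p,T=wrist(); save('w7',p['image'])
place('trailer',518.1,345,52.4,13.4,34,10)
r.movel([470,330,230],v=200)
p,T=wrist(); pickle.dump((p,T),open('w8.pkl','wb')); save('w8',p['image'])
cv2.imwrite('pics/w78.png',cv2.resize(np.hstack([cv2.imread('pics/w7.png'),cv2.imread('pics/w8.png')]),(800,300)))
E
```

```text
trailer down f [-0.9 -0.2 -1.7]
  width 30.5 F 34.3
  lifted 30.7 F 34.6
  placed f [-0.9 -3.4  4.9] w 30.3
  t 47.8
```

View pics/w78.png

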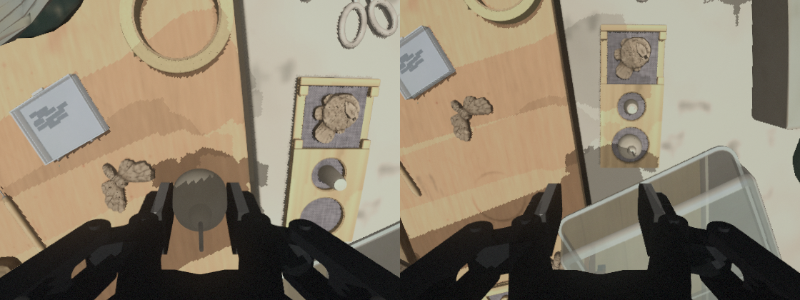

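```bash
python3 - <<'E'
from ortho import *
H,_=build(['w8.pkl']); P,_=build(['w4.pkl'])
def blob(HH,x,y,R,lo):
    a=np.nan_to_num(HH[x-R-X0:x+R-X0,y-R-Y0:y+R-Y0]); n,l,st,ce=cv2.connectedComponentsWithStats((a>lo).astype(np.uint8)); k=1+np.argmax(st[1:,4])
    q=np.argwhere(l==k)+[x-R,y-R]; z=a[l==k]; return q.mean(0).round(1),st[k,4],np.percentile(z,[5,50,95,100]).round(1),[np.round(v) for v in cv2.minAreaRect(q.astype(np.float32))]
print('fish',blob(H,426,416,28,9)); print('stopper',blob(H,475,378,18,15)); print('trailer',blob(H,518,345,24,15))
print('rib',blob(P,646,-5,22,10)); print('dowel',blob(P,627,-59,12,12))
for a in (20,25,30,40,50): print(a,blob(H,518,345,24,a)[:2],)
print('rim',np.nanmedian(H[480-X0:510-X0,355-Y0:375-Y0]))
im=cv2.imread('pics/w8.png')[20:240,270:470]; cv2.imwrite('pics/w8c.png',cv2.resize(im,None,fx=2.7,fy=2.7,interpolation=cv2.INTER_CUBIC))
E
```

```text
fish (array([423.1, 416.2]), np.int32(1745), array([11.4, 16.4, 20.3, 22.9]), [array([425., 416.]), array([49., 50.]), np.float64(62.0)])
stopper (array([474.6, 376.2]), np.int32(317), array([17.7, 41.6, 44.8, 46.5]), [array([475., 376.]), array([19., 20.]), np.float64(90.0)])
trailer (array([518.1, 342.8]), np.int32(904), array([ 18.5,  29.3,  42.1, 148.9]), [array([519., 342.]), array([34., 35.]), np.float64(45.0)])
rib (array([645.4,  -5.9]), np.int32(1691), array([ 13.5,  14.5,  15.6, 149.8]), [array([646.,  -6.]), array([43., 43.]), np.float64(90.0)])
dowel (array([626.5, -60.4]), np.int32(331), array([14.3, 17.7, 19. , 20. ]), [array([627., -60.]), array([14., 28.]), np.float64(72.0)])
20 (array([517.8, 342.8]), np.int32(824))
25 (array([517.7, 342.8]), np.int32(685))
30 (array([518. , 342.7]), np.int32(388))
40 (array([518.2, 343.3]), np.int32(87))
50 (array([520. , 343.2]), np.int32(20))
rim 12.104530334472656
```

View pics/w8c.png

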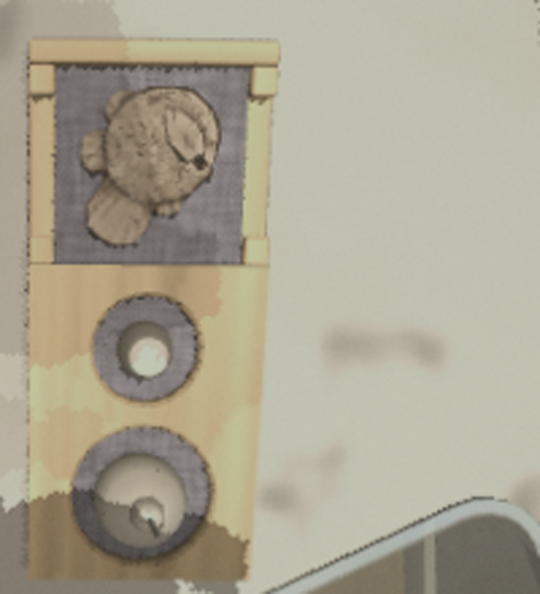

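```bash
python3 -c "
from bench import r
print(r.finish_job())"
```

```text
the job is handed in; nothing more can be done
None
```

I placed the rib, dowel, fish, stopper and trailer in their pockets in the order asked, left both moths alone, and handed the job in at about 48 s; camera heights and the pictures showed each piece resting on its pocket floor and let go.

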